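# Find the cash drawer's concealed catch by feel and press it

## Task

Open the cash drawer by its concealed catch: of the four look-alike square plates set into its top, only one gives under a fingertip, so feel across them with light presses, push the one that gives fully home so that the drawer springs out by itself, then let it come up again and leave the drawer open. Nothing is to be gripped, lifted or pushed aside: never lean hard on anything, and leave everything standing on and around the cash drawer where it is.

Things in the scene. Friction and masses are not known exactly. Their poses are not given: they have to be found in the camera images.
- unit: Cash drawer housing: flat pale-grey steel box fixed to the counter, 320 (x) by 360 (y) by 100 mm high. Origin: centre of its underside; -x is its drawer front (towards the robot), z up. Along y in the front half of its top (x = -60 mm) are four 52 mm square openings, 76 mm apart, each with a plain 49 mm steel plate set 2 mm below the top. Three are fixed blanks, one is the catch.
- place0 (a point): Centre of the face of the plate at the left end of the row as the robot sees it (x = -60, y = +114 mm of the housing), 98 mm above the counter; axes as the housing. Any of the four places may hold the sprung catch, a different one each time; the plates look the same.
- place1 (a point): The same for the plate at y = +38 mm. A blank is bedded on stiff rubber: at 10 N it gives only about 1 mm, where the catch goes down 5 mm.
- place2 (a point): The same for the plate at y = -38 mm.
- place3 (a point): The same for the plate at y = -114 mm (right end).
- catch (a joint): How far the catch plate is pressed down, m: 0 at rest, 0.005 at its stop. It begins to move at about 2 N and reaches its stop at about 6 N; it frees the drawer at about 0.0035 and springs back when let go. The joint does not tell which place the catch is in.
- drawer (a joint): How far the drawer has slid out of the front of the housing (towards housing -x), m: 0 shut and latched, 0.07 fully out. A spring drives it out in about half a second once the catch is pressed, and it stays out.
- drawer_front (a point): Middle of the drawer's flat front (344 mm wide, 82 mm high, no handle, a keyhole in the middle), 50 mm above the counter; moves with the drawer.
- mug: White mug, 72 mm across, 80 mm high, loose, on the back half of the housing's top. Origin: centre of its underside. Leave alone.
- reader: Black card reader, 100 by 66 by 20 mm, loose, lying on the back half of the housing's top. Origin: centre of its underside. Leave alone.
- tin: Round metal tin, 64 mm across, 55 mm high, loose, on the back half of the housing's top. Origin: centre of its underside. Leave alone.
- syrup: Syrup bottle with pump, 72 mm across, 280 mm high, loose, on the counter to the left. Origin: centre of its underside. Leave alone.
- spoon: Steel spoon about 180 mm long lying on the counter to the left. Leave alone.
- cups: Stack of paper cups, 82 mm across, 114 mm high, loose, on the counter to the right. Origin: centre of its underside. Leave alone.
- jar: Glass jar, 80 mm across, 110 mm high, loose, on the counter to the right. Origin: centre of its underside. Leave alone.

How it is judged:
On the way, in this order (a step that is already met when the one before it is completed fails the run):
1. the catch is pressed in (3 mm or more) while the drawer is still shut or only just springing out (value of joint catch above 0.003 m and value of joint drawer below 0.06 m).
2. the drawer has sprung out (value of joint drawer above 0.06 m), for 0.2 s.
At the end, for the whole second after the job is handed in: The drawer stands out by more than 60 mm of its 70 mm and is at rest, and the catch plate has come up again (pressed less than 1.5 mm) (value of joint drawer above 0.06 m and velocity of joint drawer below 0.01 m/s and value of joint catch below 0.0015 m); the robot touches nothing.
It fails at once if something is leaned on hard (fingers press with more than 45 N) (contact force between the fingers and anything else above 45 N).
It fails at once if a thing standing on or beside the cash drawer is moved by more than 15 mm (distance of any of mug, reader, tin, syrup, spoon, cups, jar from where it was at the start of the episode above 0.015 m).
It also fails if it takes over 54 s, if anything falls off the work surface, if the arm or the gripper's body presses on something with over 40 N, if the wrist force passes 120 N, or if a joint passes its speed limit or range.

## Robot

A 6-joint arm with a two-finger parallel gripper is mounted at the origin on the work surface. World frame = base frame: x ahead of the robot, y to its left, z up, the work surface at z = 0. Lengths are in m, angles in rad, forces in N, time in s.
With the tool pointing down it reaches from about 0.35 to 0.975 m from the base axis. Payload 4.9 kg.
Tool frame: the origin (TCP) lies on the centre line of the jaws, within the pads' length; the fingertips stand 11 mm ahead of it and the grasp point (between the pads) lies 8 mm behind it (manip.finger_overhang is the distance from the TCP to the fingertips, in m); y points along the fingers, z is the direction in which the jaws open and shut, and the axes are right-handed (so a half turn about y gives the same grasp; the last joint's range is limited). The gripper opens to 85 mm and grips with 20 to 120 N. Pads are 22 mm wide; open, the fingers measure 114 mm over their backs; the gripper's body (76 mm by 85 mm) begins 54 mm behind the grasp point. The pads swing forward as they close: fully open they stand 13 mm farther back than shut.
Start: joints at [1.094, 0.053, 1.613, -0, 1.476, -0.119], TCP at [0.219, 0.585, 0.242] pointing down, gripper open.
Joint ranges: [-3.01, 3.01], [-1.01, 2.22], [0.06, 2.58], [-1.02, 4.17], [0.09, 2.62], [-3.14, 3.14]. Speed limits (rad/s): [2.57, 2.57, 3.14, 3.14, 3.14, 3.14].

## Interface

Orientations are given as a unit quaternion [w, x, y, z].
In Python, from plant import readout, cams, workorder, manip gives the robot as it stands.
- The arm moves only by the tool play_rows, never from a script. Its arguments are lists of equal length, an entry for each row: "slide": the shift along the tool's x, y, z in cm, a list of three; "yaw": the turn about the tool's y in degrees; "grip": the closure, from -1 (fully open) to 1 (shut), so that 0 is half open. In form: {"slide": [[x, y, z], ...], "yaw": [yaw, ...], "grip": [grip, ...]}. A call has 1 to 12 rows; each row shifts and turns the commanded pose from where the row before left it, along the tool's axes as they then stand; what a row does not reach is not made up. A row lasts 1/10 s, in which the tool goes at most 50 mm and 8.59 degrees, less where a joint would pass 70% of its speed; a pose out of reach is approached as far as the arm can. A call with a gripper value outside its range is refused whole. The fingers move at their own pace and stop on an object; the grip force is fixed at half the most. Time passes only in rows, so rows that do not move let the fingers close. It gives the time, the measured TCP pose, the force and the opening at its end, in the units of the state.
- readout.state(): the state, without advancing time (a new reading comes with each control period).
- cams.grab_frame(name): name is "scene" or "side" or "wrist"; returns a dict with "image" (420x560x3 uint8, red, green, blue), "mtx" (3x3 intrinsics, pixels), "dist" ([k1, k2, p1, p2, k3] as OpenCV has them; the pictures are not rectified), "R" (3x3) and "t" (3): a world point X has camera coordinates R X + t; the wrist camera has in their place "mount" (4x4, takes a point from camera to tool coordinates, whose origin is the TCP and whose axes are the tool frame's). Camera axes: x right, y down, z forward; pixel columns grow to the right and rows downward; lengths in m; the calibration is good to about 2 mm. A picture is of the moment at which its call begins: read the wrist's pose just before it. There is no depth.
- workorder.job_done(): hands the job in, once; it reports no verdict.
The state is a dict: "time": time; "joint_pos": joint angles; "joint_vel": joint speeds; "joint_efforts": joint torques, N m; "tool_pos": TCP position; "tool_rot": TCP orientation; "contact_force": force on the tool from outside, world axes, zero at the start; "ft_torque": the same for the moment, N m; "gripper_width": opening from 0.0 (shut) to 1.0 (fully open).
Only numpy, scipy, OpenCV 4.12 (cv2) and the standard library are available. Lean on these libraries where they do the work, as an engineer would, in place of code of your own. Each camera call takes 0.05 s, during which the arm holds its last target.

## Working session

There is one attempt and no reset: what is moved stays moved. The work goes in short steps, Python scripts to look and compute and a tool call to move; the robot and the scene stay as the last step left them, time stands still between calls to the robot, and variables do not carry over. Pictures are saved under pics/ and viewed, and the job is handed in when it is done.

Besides the shell and the picture viewer there is one more tool, called by a JSON object that holds its "method" and its "body". play_rows: Moves the arm, as the interface text tells. Its arguments: {"type":"object","properties":{"slide":{"type":"array","items":{"type":"array","items":{"type":"number"}}},"yaw":{"type":"array","items":{"type":"number"}},"grip":{"type":"array","items":{"type":"number"}}},"required":["slide","yaw","grip"]}

```bash
ls; mkdir -p pics; python3 - <<'E'
from plant import readout,cams,manip
import cv2
print(readout.state()); print([a for a in dir(manip) if a[0]!='_'], manip.finger_overhang)
for n in ["scene","side"]:
    f=cams.grab_frame(n); cv2.imwrite(f"pics/{n}0.png",f["image"][:,:,::-1]); print(n,f["R"],f["t"],f["mtx"],f["dist"])
E
```

```text
pics
{'time': 0.0, 'joint_pos': array([ 1.09400280e+00,  5.33776114e-02,  1.61432592e+00,  3.36219409e-05,
        1.47605119e+00, -1.18972713e-01]), 'joint_vel': array([ 0.00021386,  0.0007716 ,  0.00120086,  0.00047008,  0.00035919,
       -0.00017583]), 'joint_efforts': array([-1.38542393e-03, -3.93684590e+01, -3.70170772e+01, -2.30671694e-04,
        7.24281606e-03,  1.07522806e-05]), 'tool_pos': array([0.21858179, 0.58486263, 0.24103109]), 'tool_rot': array([-0.69509219,  0.69654673, -0.12607165,  0.12560032]), 'contact_force': array([0.16476649, 0.09289003, 0.71823973]), 'ft_torque': array([ 0.02546604, -0.00504296, -0.00721455]), 'gripper_width': 1.0008540299606565}
['IKError', 'finger_overhang'] 0.011
scene [[-0.77488201  0.63206557  0.00714042]
 [ 0.54244227  0.67072275 -0.50585311]
 [-0.32452158 -0.38810321 -0.86259008]] [ 0.46263308 -0.26141256  1.7765611 ] [[545.0442161    0.         291.15789296]
 [  0.         545.0442161  207.34454062]
 [  0.           0.           1.        ]] [0.07239234 0.         0.         0.         0.        ]
side [[ 0.99414829 -0.10785886  0.00597086]
 [-0.06901043 -0.67665816 -0.73305613]
 [ 0.08310683  0.72835445 -0.68014194]] [-0.58012363  0.10421299  1.44025229] [[395.19045749   0.         285.61069401]
 [  0.         395.19045749 209.03972543]
 [  0.           0.           1.        ]] [-0.03230206  0.          0.          0.          0.        ]
```

View pics/scene0.png

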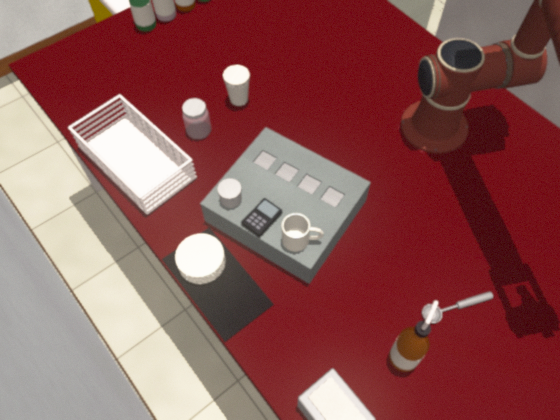

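View pics/side0.png

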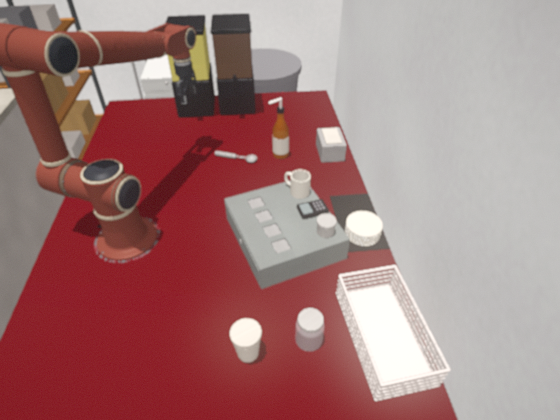

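The four plates sit at about (332,197), (309,185), (287,173) and (265,160) in the scene view, and about (257,203) to (281,246) in the side view. The mug, reader and tin are behind them. Next I'll segment the plates and cast rays.

```bash
cat > h.py <<'E'
import numpy as np,cv2
def ray(f,uv,z):
    p=cv2.undistortPoints(np.array([[uv]],float),f["mtx"],f["dist"])[0,0]
    d=f["R"].T@np.array([p[0],p[1],1]); c=-f["R"].T@f["t"]
    return c+d*(z-c[2])/d[2]
def proj(f,X):
    return cv2.projectPoints(np.array(X,float).reshape(-1,1,3),cv2.Rodrigues(f["R"])[0],f["t"],f["mtx"],f["dist"])[0][:,0]
E
python3 - <<'E'
from plant import cams
import cv2,numpy as np
from h import *
seeds={"scene":[(332,197),(309,185),(287,173),(265,160)],"side":[(257,203),(264,216),(272,230),(281,246)]}
for n in seeds:
    f=cams.grab_frame(n); g=cv2.cvtColor(f["image"],cv2.COLOR_RGB2GRAY)
    P=[]
    for s in seeds[n]:
        w=g[s[1]-22:s[1]+23,s[0]-22:s[0]+23]
        v=int(g[s[1]-1:s[1]+2,s[0]-1:s[0]+2].mean()); bg=int(np.median(w))
        m=(g>(v+bg)/2).astype(np.uint8)
        k,l,st,c=cv2.connectedComponentsWithStats(m,connectivity=4); i=l[s[1],s[0]]
        X=ray(f,c[i],.098); P.append(X); print(n,v,bg,st[i],c[i].round(1),X.round(4))
    P=np.array(P); d=P[0]-P[3]; print(np.linalg.norm(d), np.degrees(np.arctan2(-d[0],d[1])),P.mean(0))
    x,y=(180,120); crop=f["image"][120:290,190:380,::-1]
    cv2.imwrite(f"pics/{n}_z.png",cv2.resize(crop,None,fx=4,fy=3.5,interpolation=cv2.INTER_CUBIC)[:600])
E
```

```text
scene 205 168 [321 188  22  19 232] [331.9 197.2] [0.4788 0.034  0.098 ]
scene 205 170 [299 176  21  18 219] [308.8 184.5] [ 0.5019 -0.0387  0.098 ]
scene 203 173 [276 164  21  17 206] [286.4 172.2] [ 0.525  -0.1111  0.098 ]
scene 201 167 [254 152  21  18 203] [264.5 160.5] [ 0.5486 -0.1832  0.098 ]
0.22812681058740822 17.83300146783708 [ 0.51357671 -0.07474729  0.098     ]
side 202 177 [249 198  15  11 105] [255.8 203. ] [0.4774 0.0313 0.098 ]
side 202 179 [256 211  16  11 117] [263.6 216.1] [ 0.5008 -0.04    0.098 ]
side 203 181 [264 225  17  12 130] [271.8 230.4] [ 0.5238 -0.1124  0.098 ]
side 202 179 [273 240  17  13 148] [280.6 245.9] [ 0.5465 -0.1849  0.098 ]
0.22701180746360675 17.715451419459413 [ 0.51213531 -0.07649955  0.098     ]
```

```bash
python3 - <<'E'
from plant import cams,readout
from h import *
from scipy.spatial.transform import Rotation as R
s=readout.state(); q=s["tool_rot"]; T=R.from_quat([*q[1:],q[0]]).as_matrix(); print(T.round(3))
f=cams.grab_frame("scene"); g=cams.grab_frame("side")
def tri(a,b):
    pa=[cv2.undistortPoints(np.array([[u]],float),k["mtx"],k["dist"])[0].T for k,u in((f,a),(g,b))]
    X=cv2.triangulatePoints(np.c_[f["R"],f["t"]],np.c_[g["R"],g["t"]],*pa); return (X[:3]/X[3]).ravel()
print("syrup mid",tri((408,350),(281,145)))
print("syrup pump",tri((432,308),(280,101)))
print("mug top",tri((296,225),(300,176)))
print("tin top",tri((230,187),(327,221)))
print("cups",ray(f,(238,98),0.03),"jar",ray(f,(198,125),.03))
E
```

```text
[[ 0.937 -0.001  0.35 ]
 [-0.35  -0.001  0.937]
 [-0.    -1.    -0.001]]
syrup mid [0.60914925 0.46393194 0.05467014]
syrup pump [0.59579135 0.44985859 0.28480522]
mug top [0.64204464 0.07199177 0.17801217]
tin top [ 0.70031531 -0.14080281  0.15389079]
cups [ 0.4353881  -0.47426107  0.03      ] jar [ 0.60094325 -0.46306995  0.03      ]
```

{"method": "play_rows", "body": {"slide": [[2.9,0,-2.85],[2.9,0,-2.85],[2.9,0,-2.85],[2.9,0,-2.85],[2.9,0,-2.85],[2.9,0,-2.85],[2.9,0,-2.85],[2.9,0,-2.85],[2.9,0,-2.85],[2.9,0,-2.85],[2.9,0,-2.85],[2.9,0,-2.85]], "yaw": [0,0,0,0,0,0,0,0,0,0,0,0], "grip": [1,1,1,1,1,1,1,1,1,1,1,1]}}

```text
time: 1.5
tool_pos: [0.4255, 0.1416, 0.2425]
tool_rot: [0.696, -0.696, 0.126, -0.126]
contact_force: [0.5, 0.6, 0.6]
gripper_width: -0.002
```

{"method": "play_rows", "body": {"slide": [[0,0,0],[0,0,0],[0,0,0],[0,0,0],[0,0,0],[0,0,0]], "yaw": [-7.6,-7.6,-7.6,-7.6,-7.6,0], "grip": [1,1,1,1,1,1]}}

```text
time: 2.1
tool_pos: [0.425, 0.1432, 0.2423]
tool_rot: [0.699, -0.699, -0.107, 0.107]
contact_force: [-0.5, -0.5, -0.1]
gripper_width: 0.002
```

```bash
cat > st.py <<'E'
from plant import readout
import numpy as np
from scipy.spatial.transform import Rotation as R
s=readout.state(); q=s["tool_rot"]; T=R.from_quat([*q[1:],q[0]]).as_matrix(); p=s["tool_pos"]
print(s["time"],p.round(4),s["contact_force"].round(2),s["gripper_width"]); print(T.round(3))
for i,(x,y) in enumerate([(.4781,.0327),(.5013,-.0393),(.5244,-.1118),(.5476,-.1841)]):
    print(i,(100*T.T@(np.array([x,y,.109])-p)).round(2))
E
python3 st.py
```

```text
2.1 [0.425  0.1432 0.2423] [-0.48 -0.53 -0.06] 0.002231601944612834
[[ 0.954  0.    -0.3  ]
 [ 0.3    0.     0.954]
 [ 0.    -1.     0.   ]]
0 [  1.74  13.33 -12.13]
1 [  1.79  13.33 -19.69]
2 [  1.82  13.33 -27.3 ]
3 [  1.86  13.33 -34.9 ]
```

{"method": "play_rows", "body": {"slide": [[0.4,0,-3],[0.4,2,-3],[0.4,2,-3],[0.5,2,-3.1],[0,2,0],[0,2,0],[0,0,0],[0,0,0]], "yaw": [0,0,0,0,0,0,0,0], "grip": [1,1,1,1,1,1,1,1]}}

```text
time: 2.9
tool_pos: [0.4775, 0.033, 0.1424]
tool_rot: [0.699, -0.699, -0.107, 0.107]
contact_force: [-0.0, -0.6, 0.9]
gripper_width: -0.001
```

```bash
python3 st.py; python3 - <<'E'
from plant import cams
import cv2
a=cams.grab_frame("scene")["image"][110:290,190:380,::-1]
b=cams.grab_frame("wrist")["image"][:,:,::-1]
cv2.imwrite("pics/s1.png",cv2.resize(a,None,fx=3,fy=3,interpolation=2)); cv2.imwrite("pics/w1.png",b)
E
```

```text
2.9 [0.4775 0.033  0.1424] [-0.01 -0.6   0.89] -0.001177076151413462
[[ 0.954 -0.001 -0.299]
 [ 0.299  0.     0.954]
 [-0.001 -1.     0.   ]]
0 [ 0.05  3.34 -0.04]
1 [ 0.1   3.34 -7.61]
2 [  0.14   3.34 -15.22]
3 [  0.19   3.34 -22.81]
```

View pics/s1.png

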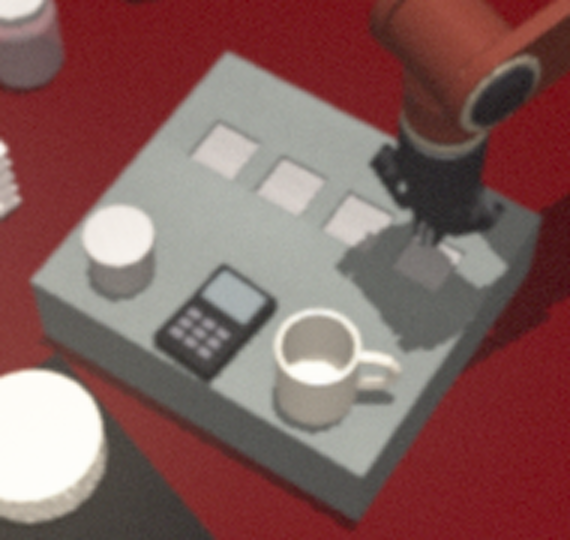

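View pics/w1.png

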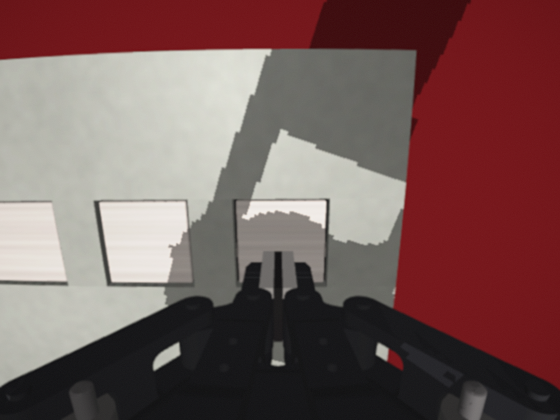

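The wrist view shows the shut fingertips at (278,260), centred on the left-end plate (236–328 across). I'll come down gently.

{"method": "play_rows", "body": {"slide": [[0,0.8,0],[0,0.8,0],[0,0.4,0],[0,0.4,0],[0,0.2,0],[0,0,0]], "yaw": [0,0,0,0,0,0], "grip": [1,1,1,1,1,1]}}

```text
time: 3.6
tool_pos: [0.4774, 0.0329, 0.1159]
tool_rot: [0.699, -0.699, -0.107, 0.108]
contact_force: [0.1, 0.9, -0.2]
gripper_width: -0.003
```

{"method": "play_rows", "body": {"slide": [[0,0.2,0],[0,0.1,0],[0,0.1,0],[0,0,0]], "yaw": [0,0,0,0], "grip": [1,1,1,1]}}

```text
time: 4.0
tool_pos: [0.4776, 0.0329, 0.1122]
tool_rot: [0.699, -0.699, -0.108, 0.108]
contact_force: [-0.1, 0.1, -0.3]
gripper_width: 0.001
```

{"method": "play_rows", "body": {"slide": [[0,0.1,0],[0,0.1,0],[0,0,0]], "yaw": [0,0,0], "grip": [1,1,1]}}

```text
time: 4.3
tool_pos: [0.4775, 0.0329, 0.1101]
tool_rot: [0.699, -0.699, -0.107, 0.108]
contact_force: [0.3, -1.0, -0.4]
gripper_width: -0.0
```

{"method": "play_rows", "body": {"slide": [[0,0.1,0],[0,0,0]], "yaw": [0,0], "grip": [1,1]}}

```text
time: 4.5
tool_pos: [0.4776, 0.0329, 0.1092]
tool_rot: [0.699, -0.699, -0.107, 0.108]
contact_force: [-0.4, 0.3, -0.1]
gripper_width: 0.001
```

{"method": "play_rows", "body": {"slide": [[0,0.1,0],[0,0,0]], "yaw": [0,0], "grip": [1,1]}}

```text
time: 4.7
tool_pos: [0.4777, 0.0329, 0.1088]
tool_rot: [-0.699, 0.699, 0.108, -0.108]
contact_force: [-2.1, 0.3, 2.8]
gripper_width: 0.0
```

{"method": "play_rows", "body": {"slide": [[0,0.05,0],[0,0,0]], "yaw": [0,0], "grip": [1,1]}}

```text
time: 4.9
tool_pos: [0.4778, 0.0329, 0.1085]
tool_rot: [-0.699, 0.699, 0.108, -0.108]
contact_force: [-2.9, -0.5, 5.5]
gripper_width: 0.001
```

Place 0 is a blank: 5.5 N for 0.5 mm of travel, with contact at TCP z of about 0.109. On to place 1.

{"method": "play_rows", "body": {"slide": [[0,-1.2,0],[0,0,-2.6],[0,0,-2.5],[0,0,-2.5],[0,0.5,0],[0,0.5,0],[0,0.15,0],[0,0,0]], "yaw": [0,0,0,0,0,0,0,0], "grip": [1,1,1,1,1,1,1,1]}}

```text
time: 5.7
tool_pos: [0.5004, -0.0393, 0.1088]
tool_rot: [-0.698, 0.699, 0.108, -0.108]
contact_force: [-0.7, -1.3, 3.0]
gripper_width: 0.0
```

{"method": "play_rows", "body": {"slide": [[0,0.05,0],[0,0,0]], "yaw": [0,0], "grip": [1,1]}}

```text
time: 5.9
tool_pos: [0.5005, -0.0393, 0.1085]
tool_rot: [-0.699, 0.699, 0.108, -0.108]
contact_force: [-2.0, -1.4, 6.0]
gripper_width: -0.002
```

Place 1 is also a blank, with the same stiffness. On to place 2.

{"method": "play_rows", "body": {"slide": [[0,-1.2,0],[0,0,-2.6],[0,0,-2.5],[0,0,-2.5],[0,0.5,0],[0,0.5,0],[0,0.15,0],[0,0,0]], "yaw": [0,0,0,0,0,0,0,0], "grip": [1,1,1,1,1,1,1,1]}}

```text
time: 6.7
tool_pos: [0.5231, -0.1112, 0.1082]
tool_rot: [0.699, -0.699, -0.108, 0.108]
contact_force: [-0.2, 0.8, 1.7]
gripper_width: -0.003
```

{"method": "play_rows", "body": {"slide": [[0,0.05,0],[0,0,0]], "yaw": [0,0], "grip": [1,1]}}

```text
time: 6.9
tool_pos: [0.5232, -0.1113, 0.1081]
tool_rot: [0.699, -0.699, -0.108, 0.108]
contact_force: [-2.2, 2.3, 4.4]
gripper_width: 0.002
```

{"method": "play_rows", "body": {"slide": [[0,0.05,0],[0,0,0]], "yaw": [0,0], "grip": [1,1]}}

```text
time: 7.1
tool_pos: [0.5232, -0.1113, 0.1076]
tool_rot: [0.699, -0.698, -0.108, 0.108]
contact_force: [-2.5, 2.0, 5.1]
gripper_width: 0.001
```

{"method": "play_rows", "body": {"slide": [[0,0,0],[0,0,0]], "yaw": [0,0], "grip": [1,1]}}

```text
time: 7.3
tool_pos: [0.5232, -0.1113, 0.1076]
tool_rot: [0.699, -0.698, -0.108, 0.108]
contact_force: [-2.6, 2.6, 5.1]
gripper_width: 0.001
```

Place 2 is softer, but this isn't conclusive yet. I'll press a little further.

{"method": "play_rows", "body": {"slide": [[0,0.05,0],[0,0.05,0],[0,0,0]], "yaw": [0,0,0], "grip": [1,1,1]}}

```text
time: 7.6
tool_pos: [0.5232, -0.1113, 0.1067]
tool_rot: [0.699, -0.698, -0.108, 0.108]
contact_force: [-2.5, 3.1, 6.2]
gripper_width: 0.004
```

{"method": "play_rows", "body": {"slide": [[0,0.05,0],[0,0,0]], "yaw": [0,0], "grip": [1,1]}}

```text
time: 7.8
tool_pos: [0.5232, -0.1113, 0.1063]
tool_rot: [0.699, -0.698, -0.108, 0.108]
contact_force: [-3.3, 2.5, 6.1]
gripper_width: 0.002
```

It gives, about 2.7 mm at 6 N, so this is the catch. I'll push it home.

{"method": "play_rows", "body": {"slide": [[0,0.05,0],[0,0.05,0],[0,0.05,0],[0,0,0]], "yaw": [0,0,0,0], "grip": [1,1,1,1]}}

```text
time: 8.2
tool_pos: [0.5233, -0.1114, 0.1044]
tool_rot: [0.699, -0.698, -0.108, 0.108]
contact_force: [-1.9, 2.7, 5.6]
gripper_width: -0.004
```

{"method": "play_rows", "body": {"slide": [[0,0.05,0],[0,0.05,0],[0,0,0]], "yaw": [0,0,0], "grip": [1,1,1]}}

```text
time: 8.5
tool_pos: [0.5234, -0.1115, 0.104]
tool_rot: [0.699, -0.698, -0.108, 0.108]
contact_force: [-3.0, 4.0, 7.7]
gripper_width: 0.001
```

```bash
python3 - <<'E'
from plant import cams
import cv2
a=cams.grab_frame("scene")["image"][110:290,190:400,::-1]
cv2.imwrite("pics/s2.png",cv2.resize(a,None,fx=3,fy=3,interpolation=2))
b=cams.grab_frame("side")["image"][:,:,::-1]
cv2.imwrite("pics/d2.png",cv2.resize(b[160:310,180:380],None,fx=4,fy=4,interpolation=2))
E
```

```text
(no output)
```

View pics/s2.png

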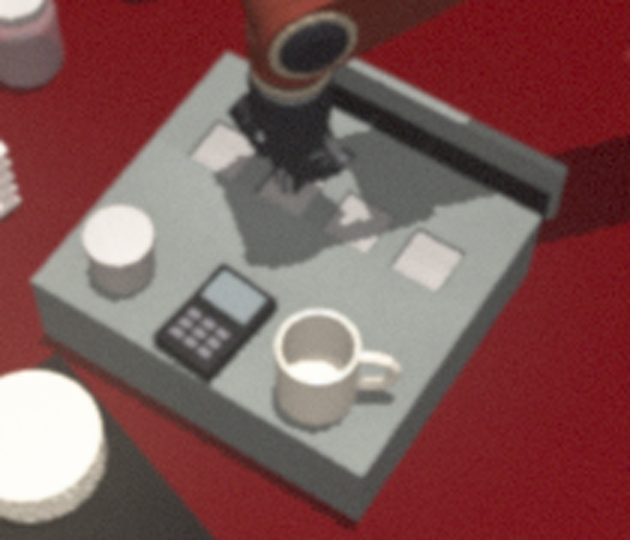

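View pics/d2.png

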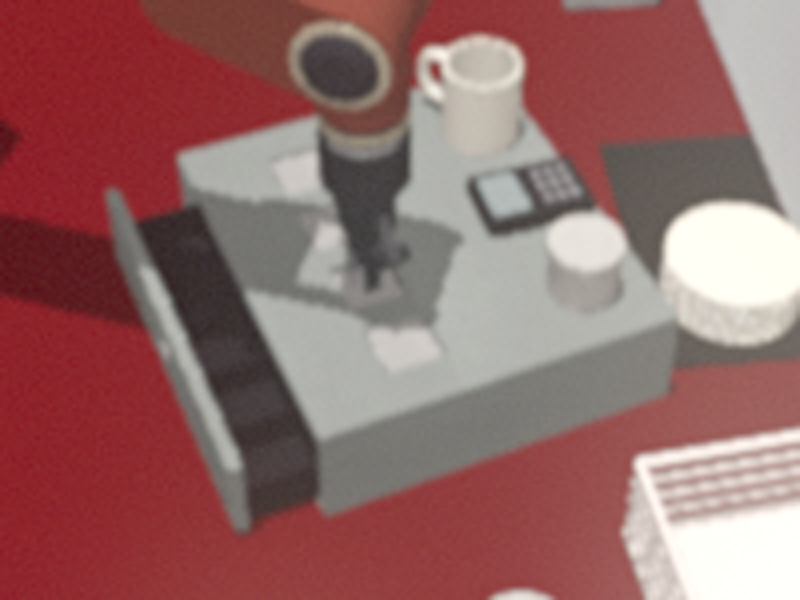

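Both views show the drawer sprung out, with a dark gap along the front of the housing. Now I'll lift straight up.

{"method": "play_rows", "body": {"slide": [[0,-0.5,0],[0,-1,0],[0,-2,0],[0,-3,0],[0,-4,0],[0,-4,0],[0,0,0],[0,0,0],[0,0,0]], "yaw": [0,0,0,0,0,0,0,0,0], "grip": [1,1,1,1,1,1,1,1,1]}}

```text
time: 9.5
tool_pos: [0.5226, -0.112, 0.2467]
tool_rot: [0.699, -0.699, -0.107, 0.108]
contact_force: [0.2, -0.2, -0.1]
gripper_width: -0.0
```

```bash
python3 - <<'E'
from plant import cams,readout
from h import *
f=cams.grab_frame("scene"); 
a=f["image"][110:290,190:400,::-1]
cv2.imwrite("pics/s3.png",cv2.resize(a,None,fx=3,fy=3,interpolation=2))
g=cams.grab_frame("side"); b=g["image"][:,:,::-1]
cv2.imwrite("pics/d3.png",cv2.resize(b[160:310,180:380],None,fx=4,fy=4,interpolation=2))
cv2.imwrite("pics/w3.png",cams.grab_frame("wrist")["image"][:,:,::-1])
# expected upper drawer-front edge, 70 mm out
ex=np.array([.954,.3]);ey=np.array([-.305,.952]);c=np.array([.5129,-.0756])+.06*ex
for o in(.06,.07):
  for y in(.172,-.172):
    P=[*(c-(.16+o)*ex+y*ey),.091]; print(o,y,((proj(f,P)[0]-[190,110])*3).round(),((proj(g,P)[0]-[180,160])*4).round())
s=readout.state();print(s["contact_force"].round(2),s["time"])
E
```

```text
0.06 0.172 [562. 174.] [116. 184.]
0.06 -0.172 [266.  22.] [241. 463.]
0.07 0.172 [568. 167.] [106. 187.]
0.07 -0.172 [272.  16.] [229. 467.]
[-0.49 -0.24 -0.38] 9.65
```

View pics/s3.png

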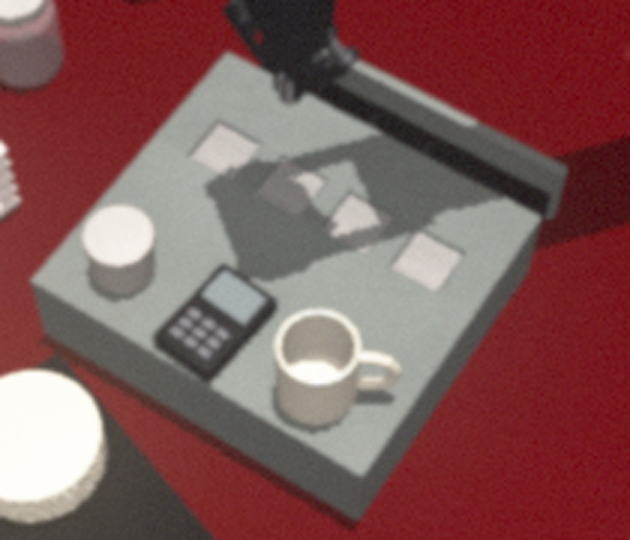

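View pics/d3.png

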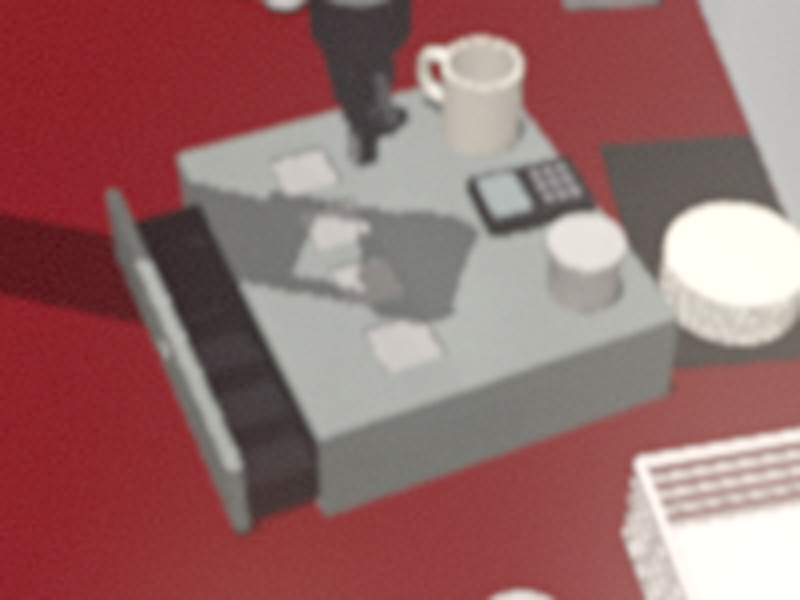

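View pics/w3.png

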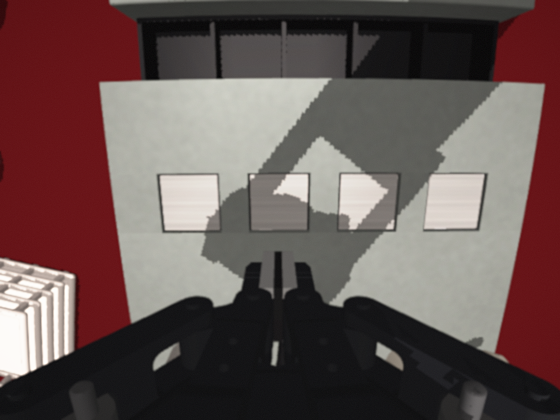

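The drawer's top edge, at (566,168) in the scene crop and (108,188) in the side crop, matches the 70 mm prediction. The arm is clear, the catch plate at (279,203) in the wrist view looks the same as the others, and the mug, reader and tin haven't moved. Handing in.

```bash
python3 -c "
from plant import workorder; print(workorder.job_done())"
```

```text
the job is handed in; nothing more can be done
None
```

The drawer is open and I've handed the job in. The catch was under place2, the plate at y = -38 mm.

- **Finding it:** I located the four plates in both fixed cameras, which agreed to about 2 mm. Then I pressed them in turn with the shut fingertips.
    - **Blanks:** place0 and place1 took about 6 N for 0.5 mm of travel.
    - **Catch:** place2's first readings (about 4 to 5 N at 1 mm) were not clear, so I pressed it further. It gave about 2.7 mm at 6 N.
    - **Not pressed:** I did not need to try place3.
- **Opening it:** I pushed the catch to about 5 mm at under 10 N, and the drawer sprang out. I then lifted straight up to about 14 cm above the plate.
- **Last checks:** In both fixed views, the drawer front lines up with where it should be when 70 mm out. The catch plate looks level with the others. The contact force is within the sensor's noise (under 1 N).
- **Other things:** The mug, reader and tin look unmoved in before-and-after pictures. I didn't re-measure the syrup, spoon, cups and jar, but the arm did not go near them.

No check failed. The catch's return was judged only by eye, because its joint value can't be read directly.

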